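# Lock the lathe off and shift it to its fast gear

### The arm

A 6-joint arm with a two-finger parallel gripper is mounted at the origin on the work surface. World frame = base frame: x ahead of the robot, y to its left, z up, the work surface at z = 0. Lengths are in m, angles in degrees, forces in N, time in s.
With the tool pointing down it reaches from about 0.3 to 0.95 m from the base axis. Payload 3.1 kg.
Tool frame: the origin (TCP) lies midway between the tips of the shut fingers; the grasp point (between the pads) lies 19 mm behind it; z points along the fingers, y is the line along which they close (so a half turn about z gives the same grasp; the last joint's range is limited). The gripper opens to 85 mm and grips with 20 to 120 N. Pads are 22 mm wide; open, the fingers measure 114 mm over their backs; the gripper's body (76 mm by 85 mm) begins 54 mm behind the grasp point. The pads swing forward as they close: fully open they stand 13 mm farther back than shut.
Start: joints at [65.678, 17.653, 93.61, -0, 68.738, -3.994], TCP at [0.217, 0.586, 0.231] pointing down, gripper open.
Joint ranges: [-175.34, 175.34], [-45.06, 112.39], [2.9, 150.54], [-68.45, 248.45], [3.09, 151.38], [-168.51, 168.51]. Speed limits (degrees/s): [159.86, 159.86, 180, 180, 180, 180].

### API

Orientations are given as [roll, pitch, yaw] about the fixed x, y, z axes, in that order (R = Rz(yaw) Ry(pitch) Rx(roll)).
In Python, from cell import sense, viewer, robot gives the robot as it stands. The module is installed in compiled form; this text tells all that it offers.
- The arm moves only by the tool apply_moves, never from a script. Its argument "steps" is one flat list of numbers, 4 for each row, row after row: the shift along the world's x, y, z in mm, then the turn about the world's z in rad. In form: [dx, dy, dz, spin, dx, dy, dz, spin, ...]. A call has 1 to 12 rows; each row shifts and turns the commanded pose from where the row before left it; what a row does not reach is not made up. A row lasts 1/10 s, in which the tool goes at most 50 mm and 8.59 degrees, less where a joint would pass 70% of its speed; a pose out of reach is approached as far as the arm can. A call is refused whole if a number of a shift passes 50 or a number of a turn 0.15, either way. A call with a gripper value outside its range is refused whole. "claw" is the finger opening in mm, from 0 to 85.4, set as the call begins (left out, the last holds). The fingers move at their own pace and stop on an object; "grip_force" is the grip in N (left out, the last holds). Time passes only in rows, so rows that do not move let the fingers close. It gives the time, the measured TCP pose, the force, the opening and the grip force at its end, in the units of the state.
- sense(): the state, without advancing time (a new reading comes with each control period).
- viewer.read_camera(name): name is "scene" or "top" or "wrist"; returns (picture, depth): 480x640x3 uint8, red, green, blue; 480x640 float32, m along the optical axis (not along the pixel's ray), 0 where there is no reading.
- viewer.get_calibration(name): a dict with "fovy" (degrees; the focal length in pixels is half the picture's height over the tangent of half this angle, whatever the lens; pixels are square), "cx", "cy" (the principal point, pixels), "R" (3x3) and "t" (3): a world point X has camera coordinates R X + t; the wrist camera has in their place "T_tool_cam" (4x4, takes a point from camera to tool coordinates, whose origin is the TCP and whose axes are the flange's). Camera axes: x right, y down, z forward; pixel columns grow to the right and rows downward; lengths in m; the calibration is good to about 2 mm. A picture is of the moment at which its call begins: read the wrist's pose just before it. get_calibration takes no time and is no camera call.
- robot.hand_in(): hands the job in; it is judged then, once.
Trained networks look in the newest picture that a camera, given by its name, has taken for a name from the list of things; names that differ only in an ending like _2 or _b are one class to them, and where a whole thing is asked for, a point or a joint stands for the part that bears it (a point fixed in the world has none). Each returns a list of dicts, best first, with "p" (0 to 1); they miss things now and then, are a little off and sometimes report something else, mostly with a low value. They report only what shows in the picture. A call takes as long as a camera call.
- viewer.masks_of(camera, thing): "mask" (480x640 bool, what is visible of it).
- viewer.pinpoint(camera, thing): "position" ([x, y, z] in m, in world coordinates, good to about 4 mm: a listed point, or the origin of a listed thing).
The state is a dict: "clock": time; "q": joint angles; "joint_vel": joint speeds; "tau": joint torques, N m; "eef_pos": TCP position; "tcp_rot": TCP orientation; "ft_force": force on the tool from outside, world axes, zero at the start; "torque": the same for the moment, N m; "width": finger opening in m; "finger_force": force on a finger pad.
Only numpy, scipy, OpenCV 4.12 (cv2) and the standard library are available. Lean on these libraries where they do the work, as an engineer would, in place of code of your own. Each camera call takes 0.05 s, during which the arm holds its last target. There are 200 camera calls.

### The job

Get the mini wood lathe ready for its fast gear: first press the red mushroom stop button on its control box until it clicks and stays down, so that the lathe cannot start, and only then push the black-balled gear lever on the front of the headstock from slow, past the middle notch, until it rests against the fast stop at the three-dot end (towards the chuck). Nothing is to be picked up: leave the tools and other loose things where they are, and do not press the green start button.

Things in the scene. Friction and masses are not known exactly. Their poses are not given: they have to be found in the camera images.
- lathe: Green mini wood lathe, fixed; origin on the bench under the middle of its 700 mm bed, z up, bed along y, -x side to the operator (robot). Headstock x -75..75, y 170..350, top z 260 mm, motor behind it. Spindle axis z 185; chuck 92 mm across at y 85..156; turned wood from there to the tailstock at y -265..-165; tool rest at x -45, y -85..85, up to z 190 mm.
- gear_lever (a joint): rad: 0 = slow stop (one dot, leans 0.5 rad from upright to the lathe's +y), 0.5 = middle notch (two dots, upright), 1.0 = fast stop (three dots, leans 0.5 to -y, the chuck side). Turns about the lathe's x through lever_pivot. A spring draws it into the nearest: freed at 0.3 to 0.7 it falls back to the middle, past 0.8 it goes to fast. At the ball about 5 N leaves slow or the middle.
- lever_ball (a point): Centre of the gear lever's black ball, 34 mm across, 130 mm from lever_pivot and 55 mm in front of the headstock's front face; it swings in a plane parallel to that face. 269 mm above the bench at slow and fast, 285 mm upright. Below it the lever is an 11 mm steel rod that about 45 mm lower bends back to the headstock.
- lever_pivot (a point): Point on the lever's turning axis in the plane in which the ball swings (fixed to the lathe, 155 mm above the bench); axes as the lathe's.
- control_box: Grey control box held by a bracket in front of the lathe's bed, fixed: 80 (x) by 130 (y) mm, top face 135 mm above the bench, axes as the lathe's. Origin on the bench surface under the middle of the box. Mushroom stop button at y +30 mm, green start button at y -37 mm.
- stop_button (a joint): Travel of the red mushroom stop button, m: 0 = up, 0.008 = pressed down and latched. It snaps: about 12 N pushes it past its half travel, after which it goes down and stays down by itself.
- stop_top (a point): Middle of the top of the red mushroom button, 40 mm across, on a yellow ring; 168 mm above the bench when up, pressed straight down.
- start_button (a joint): Travel of the green start button, m: 0 = up, 0.005 = down; springs back. Not to be pressed.
- start_top (a point): Middle of the top of the green start button, 24 mm across, 147.5 mm above the bench, 67 mm from the middle of the mushroom button.
- chuck_key: T-shaped steel chuck key lying on the bench, loose, 96 by 80 mm, 12 mm thick; origin on the bench under the middle of its shank, x along the shank away from the cross bar.
- jack_plane: Wooden jack plane standing on its sole, loose, 250 by 64 mm, 130 mm high; origin under its middle, x along it.
- mallet: Wooden mallet lying on the bench, loose, 273 mm long, head 75 by 125 by 75 mm; origin on the bench under it, x from handle to head.
- glue: White glue bottle with orange cap, loose, 48 mm across, 150 mm high, upright in front of the lathe's bed between control box and headstock; origin under its middle.
- bowl: Turned wooden bowl, loose, 140 mm across, 55 mm high; origin under its middle.
- wax_tin: Bare metal wax tin with a blue lid, loose, 70 mm across, 26 mm high, standing on top of the headstock; origin under its middle.
- sanding_block: Cork sanding block, loose, 65 by 105 by 30 mm, lying on the bench in front of the headstock; origin under its middle.

How it is judged (in metres and radians):
On the way, in this order (a step that is already met when the one before it is completed fails the run):
1. the mushroom stop button is down and latched, with the lever still at slow (value of joint stop_button above 0.0055 m and value of joint gear_lever below 0.25 rad), for 0.2 s.
2. the gear lever is past the middle notch and at the fast stop (value of joint gear_lever above 0.94 rad), for 0.2 s.
At the end, for the whole second after the job is handed in: The gear lever rests at the fast stop (joint above 0.94 of 1.0 rad), the mushroom stop button is still latched down (more than 5.5 of 8 mm), the green start button is up, and the loose things are where they were (within 30 mm, not lifted) (value of joint gear_lever above 0.94 rad and value of joint stop_button above 0.0055 m and value of joint start_button below 0.0025 m and velocity of joint gear_lever below 0.1 rad/s); the robot touches nothing.
It fails at once if the gear lever is shifted out of slow while the stop button is not pressed (value of joint gear_lever above 0.3 rad and value of joint stop_button below 0.005 m).
It fails at once if the green start button is pressed (value of joint start_button above 0.003 m).
It fails at once if a loose thing is lifted (height (world z) of any of chuck_key, jack_plane, mallet, glue, bowl, sanding_block above 0.015 m or height (world z) of wax_tin above 0.275 m).
It fails at once if a loose thing is carried or pushed more than 30 mm (distance of any of chuck_key, jack_plane, mallet, glue, bowl, wax_tin, sanding_block from where it was at the start of the episode above 0.03 m).
It fails at once if a loose thing that stands is tipped over (angle between any of glue, jack_plane, bowl, wax_tin's own z axis and vertical above 0.4 rad).
It also fails if it takes over 45 s, if anything falls off the work surface, if the arm or the gripper's body presses on something with over 40 N, if the wrist force passes 120 N, or if a joint passes its speed limit or range.

## Working session

There is one attempt and no reset: what is moved stays moved. The work goes in short steps, Python scripts to look and compute and a tool call to move; the robot and the scene stay as the last step left them, time stands still between calls to the robot, and variables do not carry over. Pictures are saved under pics/ and viewed, at most 10 in all, crops included, and the job is handed in when it is done.

Besides the shell and the picture viewer there is one more tool, called after "Call:" as a command line: name --argument value ..., lists and objects as JSON in quotes. apply_moves: Moves the arm, as the interface text tells. Its arguments: {"type":"object","properties":{"steps":{"type":"array"},"claw":{"type":"number"},"grip_force":{"type":"number"}},"required":["steps"]}

```bash
mkdir -p pics
python3 - <<'E'
from cell import sense, viewer, robot
import cv2
for c in ["scene","top"]:
    im,d=viewer.read_camera(c); cv2.imwrite(f"pics/{c}0.png",im[:,:,::-1])
    for n in ["lathe","lever_ball","lever_pivot","control_box","stop_top","start_top","glue","wax_tin","sanding_block","chuck_key","jack_plane","mallet","bowl"]:
        print(c,n,[(round(r["p"],2),[round(float(v),3) for v in r["position"]]) for r in viewer.pinpoint(c,n)[:2]])
s=sense();print(s["clock"],s["eef_pos"],s["tcp_rot"],s["width"],s["ft_force"])
E
```

```text
scene lathe [(0.7, [0.627, -0.021, -0.001])]
scene lever_ball [(0.53, [0.515, 0.307, 0.271])]
scene lever_pivot [(0.77, [0.512, 0.242, 0.151]), (0.54, [0.516, 0.31, 0.275])]
scene control_box [(0.55, [0.476, -0.073, -0.001])]
scene stop_top [(0.54, [0.479, -0.041, 0.164])]
scene start_top [(0.57, [0.476, -0.116, 0.146])]
scene glue [(0.91, [0.514, 0.12, -0.005]), (0.73, [0.263, -0.326, 0.001])]
scene wax_tin [(0.58, [0.646, 0.207, 0.257])]
scene sanding_block [(0.97, [0.465, 0.268, 0.005])]
scene chuck_key [(0.88, [0.421, -0.573, 0.002]), (0.44, [0.465, 0.269, 0.003])]
scene jack_plane [(0.96, [0.264, -0.324, -0.0])]
scene mallet [(0.63, [0.396, 0.507, 0.002]), (0.26, [0.624, 0.503, -0.003])]
scene bowl [(0.77, [0.624, 0.503, -0.002]), (0.49, [0.479, -0.069, 0.0])]
top lathe [(0.57, [0.629, -0.016, 0.002])]
top lever_ball []
top lever_pivot [(0.63, [0.514, 0.242, 0.155])]
top control_box [(0.87, [0.476, -0.076, -0.005])]
top stop_top [(0.75, [0.482, -0.045, 0.167])]
top start_top [(0.63, [0.479, -0.045, 0.166]), (0.52, [0.475, -0.108, 0.146])]
top glue [(0.87, [0.517, 0.12, 0.0])]
top wax_tin [(0.79, [0.646, 0.205, 0.258])]
top sanding_block [(0.73, [0.46, 0.27, 0.001]), (0.42, [0.521, 0.116, -0.002])]
top chuck_key [(0.54, [0.419, -0.573, 0.0])]
top jack_plane [(0.56, [0.266, -0.327, 0.003])]
top mallet [(0.91, [0.399, 0.508, 0.004])]
top bowl []
1.4 [0.21714102 0.58606499 0.23125602] [-1.79998278e+02 -6.22483629e-04  1.59673162e+02] 0.08521628638260682 [0.42792232 0.42760536 0.64001458]
```

View pics/scene0.png

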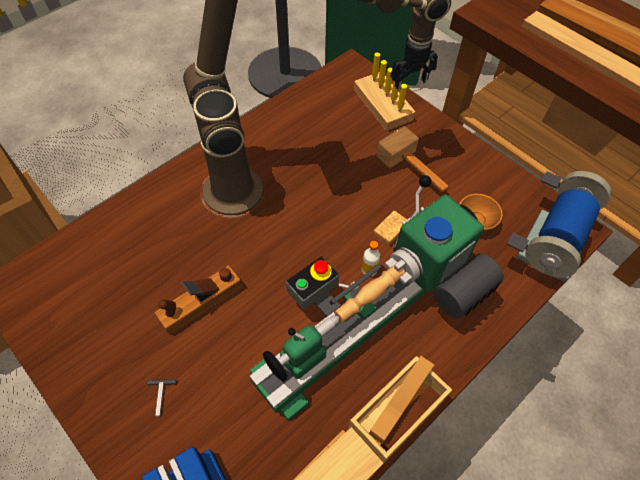

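View pics/top0.png

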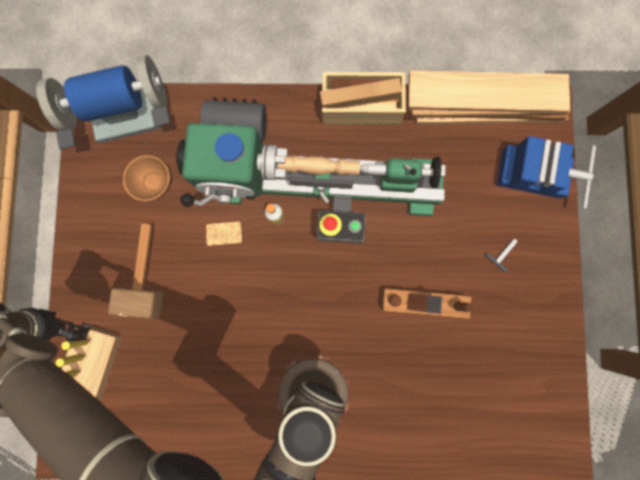

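The scene view shows the ball at about (425,181) and the red button at (320,270). In the top view the button is at (330,224) and the ball at (187,200). The lathe is almost axis-aligned, with about -3° of yaw. I'll refine both targets with depth.

Run:
```python
from cell import sense, viewer, robot
import numpy as np
for c in ["scene","top"]:
    im,d=viewer.read_camera(c); k=viewer.get_calibration(c); f=240/np.tan(np.radians(k["fovy"]/2))
    v,u=np.mgrid[:480,:640]; P=np.stack([(u-k["cx"])*d/f,(v-k["cy"])*d/f,d],-1)
    W=(P-k["t"])@k["R"]
    r,g,b=[im[...,i].astype(int) for i in range(3)]
    near=lambda x,y,s:(np.hypot(W[...,0]-x,W[...,1]-y)<s)&(d>0)
    for n,m in [("red",near(.48,-.044,.05)&(r>140)&(g<70)&(W[...,2]>.14)),("ball",near(.515,.305,.035)&(r<70)&(g<70)&(W[...,2]>.24)),
                ("green",near(.476,-.11,.03)&(g>r+50)&(W[...,2]>.13)),("tin",near(.646,.206,.06)&(b>r+50)&(W[...,2]>.25))]:
        w=W[m]; print(c,n,len(w), *( [w.min(0).round(3),w.max(0).round(3),w.mean(0).round(3)] if len(w) else []))
```

```text
scene red 156 [ 0.46  -0.066  0.149] [ 0.497 -0.024  0.175] [ 0.48  -0.046  0.166]
scene ball 116 [0.502 0.289 0.258] [0.535 0.318 0.287] [0.521 0.301 0.277]
scene green 58 [ 0.459 -0.122  0.137] [ 0.487 -0.101  0.155] [ 0.475 -0.112  0.147]
scene tin 505 [0.605 0.172 0.257] [0.683 0.26  0.295] [0.649 0.205 0.285]
top red 0
top ball 122 [0.502 0.287 0.271] [0.528 0.316 0.29 ] [0.514 0.3   0.282]
top green 58 [ 0.463 -0.127  0.14 ] [ 0.483 -0.105  0.155] [ 0.473 -0.115  0.148]
top tin 634 [0.613 0.169 0.257] [0.684 0.245 0.293] [0.647 0.203 0.286]
```

Call:
apply_moves --steps '[0,0,45,0.12,0,0,45,0.12,0,0,40,0.115,20,-40,0,0,20,-45,0,0,20,-45,0,0,20,-45,0,0,20,-45,0,0,20,-45,0,0,20,-45,0,0,20,-45,0,0,20,-45,0,0]' --claw 0

```text
clock: 2.7
eef_pos: [0.3976, 0.1843, 0.3617]
tcp_rot: [180.0, 0.1, -180.0]
ft_force: [0.9, 0.6, 0.4]
width: -0.0003
finger_force: 0.0
```

Call:
apply_moves --steps '[16,-45,0,0,16,-45,0,0,16,-45,0,0,16,-45,0,0,19,-46,0,0,0,0,-45,0,0,0,-45,0,0,0,-45,0,0,0,-30,0,0,0,-10,0,0,0,0,0]'

```text
clock: 3.8
eef_pos: [0.4791, -0.0398, 0.1851]
tcp_rot: [180.0, -0.2, -180.0]
ft_force: [0.5, -0.3, 0.7]
width: 0.0002
finger_force: 0.0
```

Call:
apply_moves --steps '[1,-4,-5,0,0,0,-5,0,0,0,-4,0,0,0,-3,0,0,0,-3,0,0,0,-2,0,0,0,-2,0,0,0,0,0]'

```text
clock: 4.6
eef_pos: [0.4817, -0.044, 0.163]
tcp_rot: [-180.0, 0.1, -180.0]
ft_force: [-0.0, -0.4, -0.6]
width: -0.0003
finger_force: 0.0
```

Call:
apply_moves --steps '[0,0,-2,0,0,0,-2,0,0,0,0,0,0,0,0,0]'

```text
clock: 5.0
eef_pos: [0.4816, -0.044, 0.1597]
tcp_rot: [-180.0, 0.0, -180.0]
ft_force: [-2.9, -0.5, 10.3]
width: 0.0002
finger_force: 5.1
```

Call:
apply_moves --steps '[0,0,-1,0,0,0,-1,0,0,0,0,0,0,0,0,0]'

```text
clock: 5.4
eef_pos: [0.4817, -0.044, 0.1595]
tcp_rot: [-180.0, -0.0, -180.0]
ft_force: [-6.7, 1.1, 21.6]
width: 0.0001
finger_force: 10.2
```

Call:
apply_moves --steps '[0,0,20,0,0,0,45,0,0,0,45,0,0,0,45,0,0,0,48,0,0,45,0,0,0,45,0,0,0,45,0,0,0,45,0,0,0,45,0,0,0,0,0,0]'

```text
clock: 6.5
eef_pos: [0.4803, 0.1859, 0.3584]
tcp_rot: [179.9, -0.1, -179.6]
ft_force: [1.0, -0.9, -0.4]
width: 0.0
finger_force: 0.0
```

```bash
cat > m.py <<'E'
from cell import sense, viewer, robot
import numpy as np, cv2, sys
im,d=viewer.read_camera("scene"); k=viewer.get_calibration("scene"); f=240/np.tan(np.radians(k["fovy"]/2))
v,u=np.mgrid[:480,:640]; W=(np.stack([(u-k["cx"])*d/f,(v-k["cy"])*d/f,d],-1)-k["t"])@k["R"]
r,g,b=[im[...,i].astype(int) for i in range(3)]
w=W[(np.hypot(W[...,0]-.48,W[...,1]+.045)<.03)&(r>140)&(g<70)&(W[...,2]>.14)]
print("red z",np.median(w[:,2]),w.max(0),len(w))
print([(p["p"],p["position"]) for p in viewer.pinpoint("scene","stop_top")[:1]+viewer.pinpoint("scene","lever_ball")[:1]])
cv2.imwrite(sys.argv[1],cv2.resize(im[130:330,250:517,::-1],(800,600)))
E
python3 m.py pics/a.png
```

```text
red z 0.1577068181592719 [ 0.49794281 -0.02798773  0.16589197] 147
[(0.47, [0.4778, -0.0419, 0.1572]), (0.62, [0.5163, 0.305, 0.273])]
```

View pics/a.png

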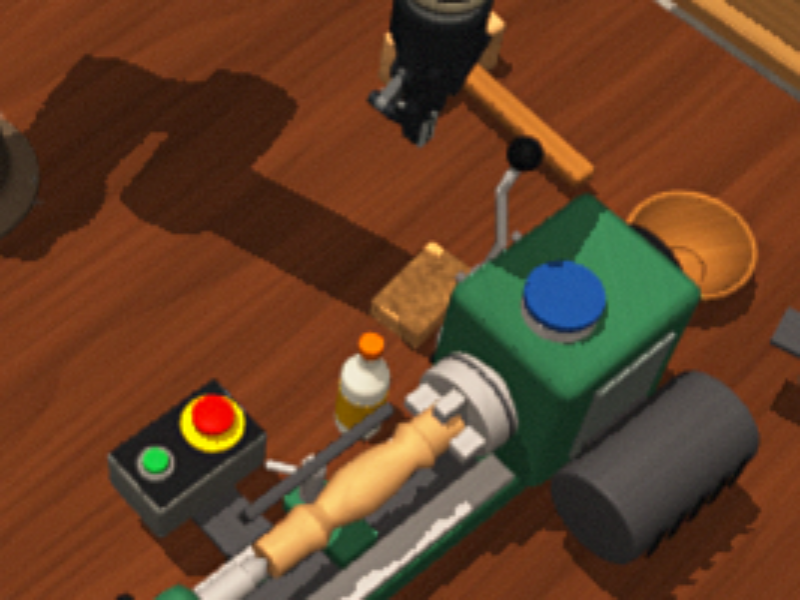

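The button is latched: its top has dropped about 8 mm (crop at 213,413). The ball is still at slow (crop at 525,153). Next I go beyond the ball on its +y side.

Call:
apply_moves --steps '[0,45,0,0,0,45,0,0,7,50,0,0,13,50,0,0,13,4,0,0,0,0,-45,0,0,0,-45,0,0,0,-14,0,0,0,0,0,0,0,0,0]'

```text
clock: 7.65
eef_pos: [0.5151, 0.3726, 0.2571]
tcp_rot: [179.9, 0.1, 179.9]
ft_force: [-0.3, -0.6, 0.4]
width: 0.0002
finger_force: 0.0
```

Call:
apply_moves --steps '[0,-15,0,0,0,-12,0,0,-1,-12,0,0,0,-12,0,0,-1,-12,0,0,0,-12,0,0,-1,-12,0,0,-1,-12,0,0,0,-12,0,0,-1,-12,0,0]'

```text
clock: 8.65
eef_pos: [0.5091, 0.2511, 0.2571]
tcp_rot: [179.7, 0.1, 180.0]
ft_force: [0.2, 3.8, 3.9]
width: -0.0
finger_force: 2.4
```

Call:
apply_moves --steps '[-1,-10,0,0,0,-10,0,0,-1,-10,0,0,0,-4,0,0,0,0,0,0,0,0,0,0]'

```text
clock: 9.25
eef_pos: [0.5066, 0.2157, 0.255]
tcp_rot: [-180.0, -0.0, 180.0]
ft_force: [-0.2, -0.0, 0.6]
width: -0.0002
finger_force: 0.0
```

```bash
python3 m.py pics/b.png
```

```text
red z 0.1581545885644527 [ 0.49797781 -0.02724991  0.16577484] 147
[(0.67, [0.4779, -0.041, 0.1536]), (0.68, [0.5046, 0.1817, 0.2727])]
```

View pics/b.png

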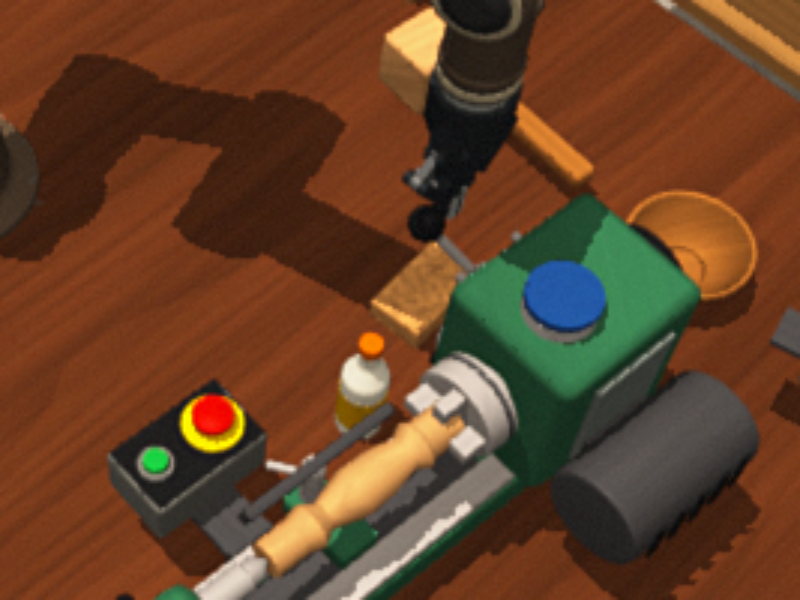

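The ball is now at the fast end (crop at 427,223) and measures y = 0.182, with no contact force left. I'll back off in +y, then go up.

Call:
apply_moves --steps '[0,15,0,0,0,20,0,0,-10,20,10,0,-10,10,40,0,-20,0,45,0,-20,0,20,0,0,0,0,0,0,0,0,0,0,0,0,0]'

```text
clock: 10.3
eef_pos: [0.4463, 0.2811, 0.3684]
tcp_rot: [-179.9, -0.1, -180.0]
ft_force: [-0.3, -0.1, -0.4]
width: -0.0004
finger_force: 0.0
```

```bash
python3 m.py pics/c.png
python3 - <<'E'
from cell import sense,robot
s=sense();print(s["clock"],s["eef_pos"],s["ft_force"])
E
```

```text
red z 0.15816470601176863 [ 0.49806093 -0.02744103  0.16757796] 146
[(0.6, [0.4764, -0.0437, 0.156]), (0.48, [0.5095, 0.1805, 0.2734])]
10.45 [0.44652608 0.2806406  0.36824892] [0.22713864 0.5106691  0.01967233]
```

View pics/c.png

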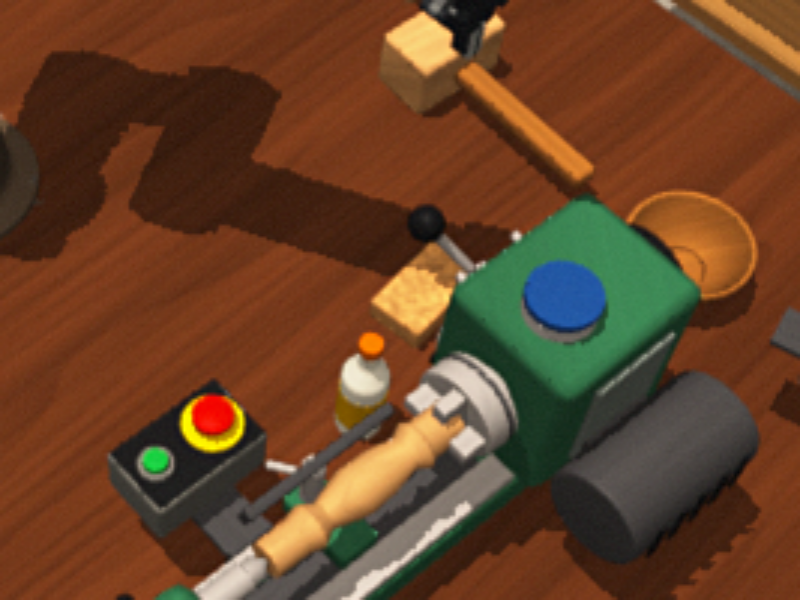

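The arm is clear. The lever rests at fast (crop at 427,222), the button is down (213,413), and the loose things in the crop look unmoved.

```bash
python3 -c "
from cell import robot
print(robot.hand_in())"
```

```text
the job is handed in; nothing more can be done
None
```

I pressed the stop button until it latched, then pushed the gear lever to the fast stop, and handed the job in at about 10.5 s with the arm clear; no verdict was returned.

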